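# Fit a detector cell's window and screw down its retaining ring

### The job

Set the thick round window into the open detector cell, lowering it in rather than dropping it. Then put the retaining ring over it and screw it down clockwise until it is snug: firmly clamping the window against its spring seat, but not screwed so hard that the window would crack. Leave the other loose things on the bench where they are.

Things in the scene. Friction and masses are not known exactly. Their poses are not given: they have to be found in the camera images.
- cell: Detector cell fixed to the bench: aluminium foot 82 mm across, 22 mm high (a tube stub at +y reaches 52 mm from the axis, 14 mm high), and on it an upright hollow steel post, 40 mm outside diameter, rim 52 mm above the bench. Origin on the post's axis at bench height, z up. On the post's outside are two helical flanges, 47 mm across, with two gaps between them, at its +x and -x sides.
- cell_rim (a point): Centre of the cell's mouth, 52 mm above the bench. Bore 31.6 mm wide, chamfered to 36 mm at the mouth. Inside is a spring seat for the window, its top 40 mm above the bench; it yields 1 mm per 14 N, up to 3.2 mm, then is solid.
- cell_gap (a point): Middle of the +x gap between the flanges, 22 mm from the axis, 49 mm above the bench; the other gap is opposite. Gaps are 0.7 rad wide. Clockwise (from above) from a gap's edge, the flange's underside falls 5 mm per radian and so draws the turned ring down. It starts 46.1 to 49.5 mm above the bench: this differs from cell to cell, is not measured and must be felt.
- window: Window: thick clear quartz disc, 30 mm diameter, 24 mm high, chamfered foot, standing flat on the bench; about 40 g. Origin: centre of its underside, z along its axis. Seated in the cell, its top stands 12 mm proud of the rim. It cracks if pressed against cell or ring with more than 35 N.
- ring: Retaining ring: knurled steel cap with a 20 mm hole in its top, 58 mm outside diameter, 28 mm high, open side down; about 0.2 kg. Origin: centre of its underside, z up. Its skirt has a 50 mm bore. Inside, two thread lugs, 0.28 rad wide, 0.5 to 6 mm above its underside, point inward at its +x and -x sides, tips 20.8 mm from the axis. Two dark bars on top mark the lugs.
- ring_lug (a point): The ring's +x lug, 23 mm from its axis. Both lugs pass down the cell's gaps (ring x along cell x, either way round, 0.2 rad play) until the lip is on the window, the ring's underside then 41 mm above the bench. Turned clockwise from mid-gap, they bite under the flanges after about 0.4 (low start) to 1.15 rad (high start) and then pull the ring, and the hand, down.
- ring_lip (a point): Middle of the underside of the ring's lip, 23 mm above its own underside; it presses on the window. After the bite each 0.1 rad adds about 5 N of clamping and 0.13 N m of torque, the torque felt only while turning. Snug is 6 to 22 N, best 13 N: 0.25 rad past first touch; a hand that holds its height with 6 N of push and feels it fall by 2 N is at about 11 N. Let go, it loses up to 2 N.
- septa_jar: Bystander: small white jar with a green lid, 39 x 47 mm; origin at its underside.
- ptfe_tape: Bystander: spool of white tape, 50 x 16 mm, lying flat; origin at its underside.
- tweezers: Bystander: steel tweezers, 127 mm long, lying along its y axis.
Things that resemble listed ones, but are neither listed nor needed, are in the scene too. What is shaped like the cell but turquoise is not meant.

How it is judged:
By the outcome, as a careful person would: the job done as asked, in the order asked, and still so for the second after the job is handed in, with the robot touching nothing.
It also fails if it takes over 67 s, if anything falls off the work surface, if the arm or the gripper's body presses on something with over 40 N, if the wrist force passes 120 N, or if a joint passes its speed limit or range.

### The arm

A 7-joint arm with a two-finger parallel gripper is mounted at the origin on a cart in front of the work surface, level with it; the furniture and walls round the work are solid. World frame = base frame: x ahead of the robot, y to its left, z up, the work surface at z = 0. Lengths are in m, angles in rad, forces in N, time in s.
With the tool pointing down it reaches from about 0.425 to 0.925 m from the base axis. Payload 6.8 kg.
Tool frame: the origin (TCP) lies midway between the tips of the shut fingers; the grasp point (between the pads) lies 19 mm behind it; z points along the fingers, y is the direction in which the jaws open and shut (so a half turn about z gives the same grasp; the last joint's range is limited). The gripper opens to 85 mm and grips with 20 to 120 N. Pads are 22 mm wide; open, the fingers measure 114 mm over their backs; the gripper's body (76 mm by 85 mm) begins 54 mm behind the grasp point. The pads swing forward as they close: fully open they stand 13 mm farther back than shut.
Start: joints at [-1.312, 0.477, 0.022, 1.555, -0.011, 1.109, -0.083], TCP at [0.242, 0.63, 0.231] pointing down, gripper open.
Joint ranges: [-2.96, 2.96], [-0.34, 2.1], [-1.41, 1.46], [0.24, 2.44], [-1.37, 4.51], [0.17, 1.92], [-2.96, 2.96]. Speed limits (rad/s): [2.39, 2.39, 3.14, 3.14, 3.14, 3.14, 3.14].

### API

Orientations are given as a unit quaternion [w, x, y, z].
In Python, from station import bot gives the robot as it stands.
- The arm moves only by the shell command python3 -m jog 'ROWS' [FORCE]. ROWS is JSON, a list of rows, each a list of 3 entries, a list of its own where there are three numbers: the shift along the tool's x, y, z in mm, then the turn, a rotation vector about the tool's x, y, z in degrees, then the closure, from -1 (fully open) to 1 (shut). A call has 1 to 12 rows; each row shifts and turns the commanded pose from where the row before left it, along the tool's axes as they then stand; what a row does not reach is not made up. A row lasts 1/8 s, in which the tool goes at most 62.5 mm and 10.7 degrees, less where a joint would pass 70% of its speed; a pose out of reach is approached as far as the arm can. A call is refused whole if a number of a shift passes 62.5 or a number of a turn 10.7, either way. A call with a gripper value outside its range is refused whole. The fingers move at their own pace and stop on an object; FORCE is the grip in N (left out, the last holds). Time passes only in rows, so rows that do not move let the fingers close. It gives the time, the measured TCP pose, the force and the opening at its end, in the units of the state.
- bot.get_obs(): the state, without advancing time (a new reading comes with each control period).
- bot.read_camera(name): name is "scene" or "top" or "wrist"; returns (picture, depth): 420x560x3 uint8, red, green, blue; 420x560 float32, m along the optical axis (not along the pixel's ray), 0 where there is no reading.
- bot.camera_info(name): a dict with "fx", "fy", "cx", "cy" (pixels), "world_from_camera" (4x4, takes a point from camera to world coordinates); the wrist camera has in their place "mount" (4x4, takes a point from camera to tool coordinates, whose origin is the TCP and whose axes are the flange's). Camera axes: x right, y up, looking along -z (the intrinsics and any distortion apply to the point x, -y, -z); pixel columns grow to the right and rows downward; lengths in m; the calibration is good to about 2 mm. A picture is of the moment at which its call begins: read the wrist's pose just before it. camera_info takes no time and is no camera call.
- bot.hand_in(): hands the job in, once; it reports no verdict.
Trained networks look in the newest picture that a camera, given by its name, has taken for a name from the list of things; names that differ only in an ending like _2 or _b are one class to them, and where a whole thing is asked for, a point or a joint stands for the part that bears it (a point fixed in the world has none). Each returns a list of dicts, best first, with "score" (0 to 1); they miss things now and then, are a little off and sometimes report something else, mostly with a low value. They report only what shows in the picture. A call takes as long as a camera call. They do not tell look-alikes from the thing itself.
- bot.find_in(camera, thing): "xy" ([column, row] as shares, 0 to 1, of the picture: columns of its width, rows of its height, amid what is visible of it).
- bot.cut_out(camera, thing): "pixels" (420x560 bool, what is visible of it) and "xy" ([column, row] as shares, 0 to 1, of the picture: columns of its width, rows of its height, amid what is visible of it).
- bot.landmark_of(camera, thing): "xy" ([column, row] as shares, 0 to 1, of the picture: columns of its width, rows of its height: a listed point, or the origin of a listed thing).
The state is a dict: "t": time; "q": joint angles; "joint_vel": joint speeds; "joint_torque": joint torques, N m; "eef_pos": TCP position; "tool_rot": TCP orientation; "contact_force": force on the tool from outside, world axes, zero at the start; "torque": the same for the moment, N m; "gripper_width": opening from 0.0 (shut) to 1.0 (fully open).
Only numpy, scipy, OpenCV 4.12 (cv2) and the standard library are available. Lean on these libraries where they do the work, as an engineer would, in place of code of your own. Each camera call takes 0.05 s, during which the arm holds its last target.

## Working session

There is one attempt and no reset: what is moved stays moved. The work goes in short steps, Python scripts to look and compute and a shell command to move; the robot and the scene stay as the last step left them, time stands still between calls to the robot, and variables do not carry over. Pictures are saved under pics/ and viewed, and the job is handed in when it is done.

```bash
ls; mkdir -p pics
cat > look.py <<'E'
import cv2,sys
from station import bot
def save(cam,fn):
    im,d=bot.read_camera(cam); cv2.imwrite('pics/'+fn,im[:,:,::-1]); return im,d
E
python3 - <<'E'
from look import *
o=bot.get_obs()
for k in o: print(k,o[k])
save('scene','s0.png');save('top','t0.png');save('wrist','w0.png')
for c in('scene','top','wrist'):print(bot.camera_info(c))
E
```

```text
pics
t 0.0
q [-1.31211474  0.4777923   0.02234576  1.55647454 -0.01147671  1.10929313
 -0.0831208 ]
joint_vel [-0.00017218 -0.00104483  0.0003716  -0.00036423  0.00036282 -0.00124529
 -0.00054536]
joint_torque [-1.76553658e-04 -5.96442676e+01  1.60809137e+00 -2.81197232e+01
  1.24973714e-02  9.14697011e-03  5.17239968e-06]
eef_pos [0.24187265 0.62953192 0.23032132]
tool_rot [-8.81902447e-05  1.82361719e-01  9.83231081e-01 -9.15270920e-04]
contact_force [-0.0919713  -0.38698597  0.31593331]
torque [ 0.00795425  0.04691731 -0.03141475]
gripper_width 0.9985784904994748
{'fx': 411.60152392233607, 'fy': 411.60152392233607, 'cx': 279.7329614925517, 'cy': 211.30231009173863, 'world_from_camera': array([[ 0.82498276,  0.35143786, -0.44260014, -0.04769506],
       [-0.56496729,  0.49249651, -0.66201144, -0.71107421],
       [-0.01467686,  0.79620262,  0.60485203,  0.62695393],
       [ 0.        ,  0.        ,  0.        ,  1.        ]])}
{'fx': 530.1707301356993, 'fy': 530.1707301356993, 'cx': 287.0068229817371, 'cy': 210.01693278012237, 'world_from_camera': array([[ 0.06437747,  0.96777932, -0.24343116,  0.11854985],
       [-0.99791735,  0.06342496, -0.01175704, -0.09159771],
       [ 0.00406139,  0.24368106,  0.96984692,  1.20657442],
       [ 0.        ,  0.        ,  0.        ,  1.        ]])}
{'fx': 309.6460169704895, 'fy': 309.6460169704895, 'cx': 283.7892425537144, 'cy': 208.42032548324352, 'mount': array([[ 2.84962273e-05,  9.56528174e-01,  2.91639933e-01,
         7.51939137e-02],
       [ 9.99999490e-01, -3.21744838e-04,  9.57556760e-04,
         4.95973516e-04],
       [ 1.00976366e-03,  2.91639757e-01, -9.56527696e-01,
        -1.43991027e-01],
       [ 0.00000000e+00,  0.00000000e+00,  0.00000000e+00,
         1.00000000e+00]])}
```

View pics/s0.png

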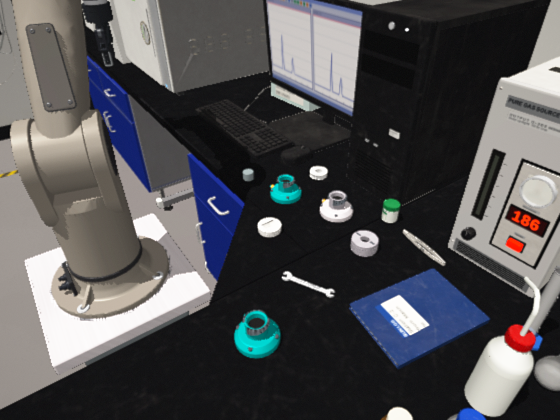

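View pics/t0.png

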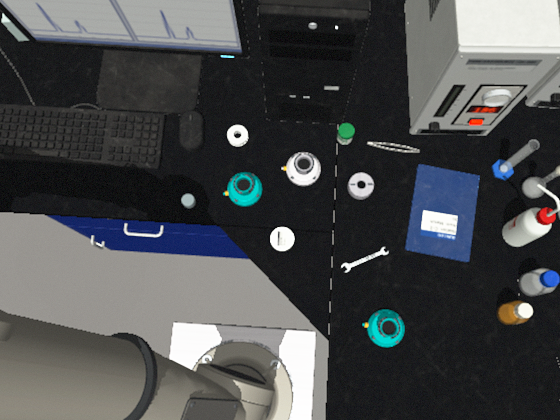

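View pics/w0.png

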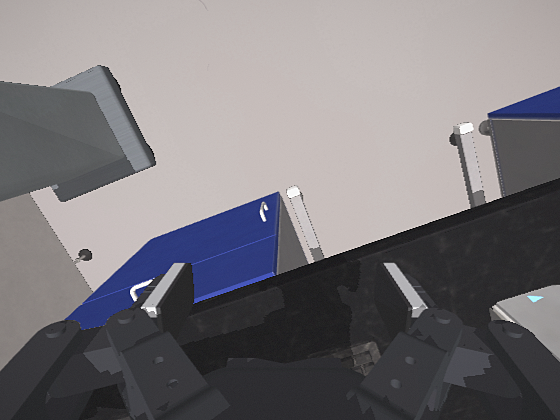

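```bash
cat >> look.py <<'E'
import numpy as np
def ray(cam,u,v,ci=None,T=None):
    ci=ci or bot.camera_info(cam); T=ci['world_from_camera'] if T is None else T
    d=np.array([(u-ci['cx'])/ci['fx'],-(v-ci['cy'])/ci['fy'],-1.0])
    return T[:3,3],T[:3,:3]@d
def at_z(cam,u,v,z,T=None):
    o,d=ray(cam,u,v,T=T); return o+d*(z-o[2])/d[2]
def quatR(q):
    from scipy.spatial.transform import Rotation as R
    return R.from_quat([q[1],q[2],q[3],q[0]]).as_matrix()
def wristT(ob):
    T=np.eye(4);T[:3,:3]=quatR(ob['tool_rot']);T[:3,3]=ob['eef_pos'];return T@bot.camera_info('wrist')['mount']
E
python3 - <<'E'
from look import *
heights=dict(window=0,cell_rim=.052,cell_gap=.049,ring=0,ring_lug=.003,septa_jar=0,ptfe_tape=0)
for cam in('top','scene'):
    im,d=bot.read_camera(cam)
    # depth points check
    for n,z in heights.items():
        for r in bot.landmark_of(cam,n)[:4]:
            u,v=r['xy'][0]*560,r['xy'][1]*420
            print(cam,n,round(r['score'],2),round(u),round(v),at_z(cam,u,v,z).round(4))
    np.save('d_'+cam,d);
im=cv2.imread('pics/t0.png')
c=cv2.resize(im[110:260,170:400],None,fx=3.4,fy=3.4,interpolation=cv2.INTER_CUBIC);cv2.imwrite('pics/t0c.png',c)
im=cv2.imread('pics/s0.png')
c=cv2.resize(im[150:280,230:460],None,fx=3.4,fy=3.4,interpolation=cv2.INTER_CUBIC);cv2.imwrite('pics/s0c.png',c)
E
```

```text
top window 0.52 193 203 [0.4247 0.1438 0.    ]
top cell_rim 0.87 304 163 [ 0.5218 -0.1087  0.052 ]
top cell_rim 0.85 387 325 [ 0.1702 -0.3071  0.052 ]
top cell_rim 0.6 245 181 [0.4688 0.023  0.052 ]
top cell_gap 0.87 242 173 [0.4901 0.0312 0.049 ]
top cell_gap 0.74 393 315 [ 0.1917 -0.3198  0.049 ]
top cell_gap 0.73 302 156 [ 0.5394 -0.1027  0.049 ]
top cell_gap 0.58 189 201 [0.4161 0.1445 0.049 ]
top ring 0.87 358 188 [ 0.4871 -0.2406  0.    ]
top ring_lug 0.67 353 190 [ 0.479  -0.2288  0.003 ]
top septa_jar 0.58 345 137 [ 0.6124 -0.2064 -0.    ]
top ptfe_tape 0.82 240 133 [0.6061 0.0494 0.    ]
scene window 0.49 245 182 [0.4085 0.141  0.    ]
scene cell_rim 0.76 252 322 [ 0.1587 -0.3121  0.052 ]
scene cell_rim 0.74 338 194 [ 0.5267 -0.1074  0.052 ]
scene cell_rim 0.61 284 174 [0.4725 0.0445 0.052 ]
scene cell_rim 0.44 389 219 [ 0.5563 -0.2472  0.052 ]
scene cell_gap 0.86 265 314 [ 0.1854 -0.3088  0.049 ]
scene cell_gap 0.84 294 176 [0.4925 0.0276 0.049 ]
scene cell_gap 0.75 347 194 [ 0.5495 -0.1164  0.049 ]
scene ring 0.85 365 247 [ 0.4924 -0.2448  0.    ]
scene ring_lug 0.95 356 244 [ 0.4796 -0.2288  0.003 ]
scene ring_lug 0.57 245 177 [0.4198 0.1607 0.003 ]
scene septa_jar 0.85 384 217 [ 0.608  -0.1929  0.    ]
scene ptfe_tape 0.61 317 172 [0.6048 0.0687 0.    ]
```

View pics/t0c.png

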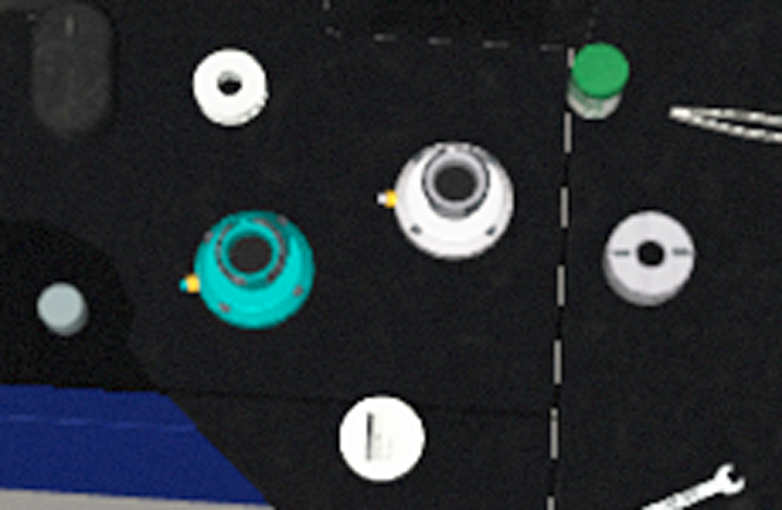

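View pics/s0c.png

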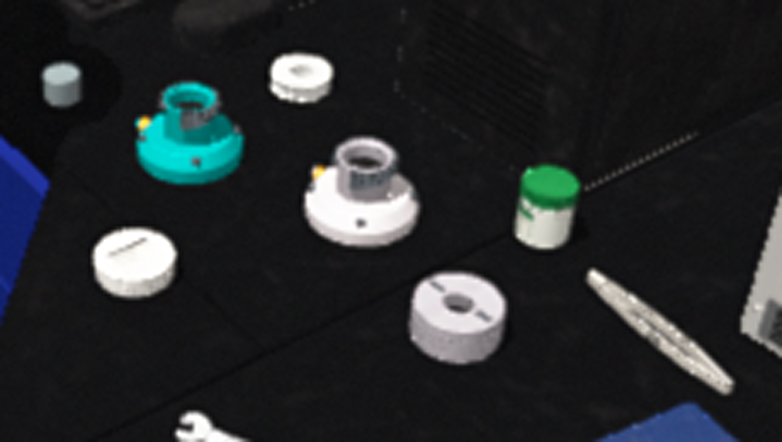

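```bash
cat >> look.py <<'E'
def cloud(cam,d,T=None):
    ci=bot.camera_info(cam); T=ci['world_from_camera'] if T is None else T
    v,u=np.mgrid[0:420,0:560].astype(float)
    P=np.stack([(u-ci['cx'])/ci['fx']*d,-(v-ci['cy'])/ci['fy']*d,-d],-1)
    return P@T[:3,:3].T+T[:3,3]
E
python3 - <<'E'
from look import *
print(bot.get_obs()['t'])
for cam in('top','scene'):
    d=np.load('d_%s.npy'%cam);P=cloud(cam,d)
    for n,c,zt,r in(('window',(.415,.142),.024,.03),('ring',(.49,-.243),.028,.045),('cell',(.52,-.108),.052,.03),('foot',(.52,-.108),.022,.06)):
        m=(np.hypot(P[...,0]-c[0],P[...,1]-c[1])<r)&(d>0)
        q=P[m]; s=q[abs(q[:,2]-zt)<.006]
        print(cam,n,m.sum(),len(s), 'zmed',np.median(s[:,2]).round(4),'mean',s[:,:2].mean(0).round(4),'mid',((s[:,:2].min(0)+s[:,:2].max(0))/2).round(4),np.ptp(s[:,:2],axis=0).round(3), 'hist',np.histogram(q[:,2],bins=np.arange(-.01,.07,.01))[0])
E
```

```text
0.95
top window 1149 132 zmed 0.0234 mean [0.4239 0.1524] mid [0.4251 0.153 ] [0.03 0.03] hist [220 165  23 123   0   0   0]
top ring 1082 420 zmed 0.0273 mean [ 0.4862 -0.2454] mid [ 0.4864 -0.2452] [0.058 0.056] hist [334 268  33 389  47   0   0]
top cell 517 153 zmed 0.0504 mean [ 0.5226 -0.1096] mid [ 0.5219 -0.1095] [0.041 0.046] hist [  0   0  54 138  88 152  85]
top foot 1869 421 zmed 0.0205 mean [ 0.5138 -0.108 ] mid [ 0.5204 -0.1049] [0.079 0.083] hist [517 462 324 241  88 152  85]
scene window 284 63 zmed 0.0232 mean [0.423  0.1503] mid [0.4242 0.1526] [0.029 0.029] hist [98 86 30 55  0  0  0]
scene ring 918 370 zmed 0.0275 mean [ 0.4842 -0.2479] mid [ 0.4862 -0.2465] [0.059 0.057] hist [171 258  96 384   9   0   0]
scene cell 415 121 zmed 0.05 mean [ 0.5221 -0.1109] mid [ 0.5219 -0.1089] [0.042 0.048] hist [  0   0   8 150  69 129  59]
scene foot 1232 300 zmed 0.0212 mean [ 0.5119 -0.1199] mid [ 0.5191 -0.1106] [0.071 0.072] hist [258 294 201 222  69 129  59]
```

```bash
python3 -m jog '[[[-34.2,-38,8],[0,0,0],-1],[[-34.2,-38,8],[0,0,0],-1],[[-34.2,-38,8],[0,0,0],-1],[[-34.2,-38,8],[0,0,0],-1],[[-34.2,-38,8],[0,0,0],-1],[[-34.2,-38,8],[0,0,0],-1],[[-34.2,-38,8],[0,0,0],-1],[[-34.2,-38,8],[0,0,0],-1],[[-34.2,-38,8],[0,0,0],-1],[[-34,-38,8],[0,0,0],-1],[[0,0,0],[0,0,0],-1],[[0,0,0],[0,0,0],-1]]' 30
python3 - <<'E'
from look import *
o=bot.get_obs();print(o['t'],o['q'].round(3),o['eef_pos'],o['contact_force'])
im,d=save('wrist','w1.png');T=wristT(o);P=cloud('wrist',d,T)
m=(np.hypot(P[...,0]-.425,P[...,1]-.153)<.03)&(d>0);q=P[m];s=q[(abs(q[:,2]-.024)<.006)]
print(len(s),s.mean(0),(s.min(0)+s.max(0))/2,np.ptp(s,axis=0)); print(np.median(q[q[:,2]<.01][:,2]))
E
```

```text
t: 2.45
eef_pos: [0.425, 0.1534, 0.1515]
tool_rot: [0.0, 0.182, 0.983, 0.0]
contact_force: [-0.8, 0.3, 0.1]
gripper_width: 0.996
2.45 [-0.668  0.216  0.209  2.161 -0.064  0.77   0.786] [0.42495917 0.15337247 0.15153778] [-0.8271808   0.3185454   0.12702976]
839 [0.42444493 0.15378961 0.02513533] [0.42515098 0.15346204 0.02281194] [0.02947056 0.02958481 0.00912099]
0.0013413120757354846
```

View pics/w1.png

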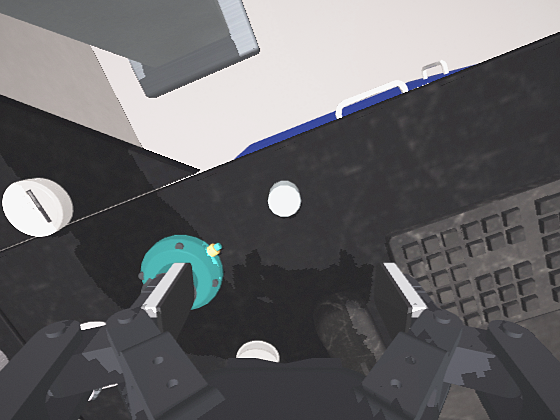

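```bash
python3 -m jog '[[[0,0,40],[0,0,0],-1],[[0,0,40],[0,0,0],-1],[[0,0,40],[0,0,0],-1],[[0,0,17],[0,0,0],-1],[[0,0,0],[0,0,0],-1],[[0,0,0],[0,0,0],1],[[0,0,0],[0,0,0],1],[[0,0,0],[0,0,0],1],[[0,0,0],[0,0,0],1],[[0,0,0],[0,0,0],1],[[0,0,0],[0,0,0],1]]' 40
python3 - <<'E'
from look import *
o=bot.get_obs();print(o['t'],o['q'].round(3),o['eef_pos'],o['contact_force'],o['gripper_width'])
E
```

```text
t: 3.88
eef_pos: [0.4253, 0.1532, 0.0152]
tool_rot: [0.0, 0.182, 0.983, 0.001]
contact_force: [-1.6, -0.9, 7.8]
gripper_width: 0.322
3.875 [-0.604  0.477  0.146  2.238 -0.16   0.435  0.874] [0.42530972 0.15315607 0.01517759] [-1.63078258 -0.90803541  7.75552476] 0.3221998191960703
```

```bash
python3 -m jog '[[[0,0,-15],[0,0,0],1],[[0,0,-50],[0,0,0],1],[[0,0,-50],[0,0,0],1],[[-30.7,-35,-50],[0,0,0],1],[[-30.7,-35,0],[0,0,0],1],[[-30.7,-35,0],[0,0,0],1],[[-30.7,-35,0],[0,0,0],1],[[-30.7,-35,0],[0,0,0],1],[[-30.7,-35,0],[0,0,0],1],[[0,0,0],[0,0,0],1],[[0,0,0],[0,0,0],1],[[0,0,0],[0,0,0],1]]'
cat >> look.py <<'E'
def annul(P,d,c,zt,rmax,tol=.004):
    m=(np.hypot(P[...,0]-c[0],P[...,1]-c[1])<rmax)&(d>0)&(abs(P[...,2]-zt)<tol)
    return P[m]
E
python3 - <<'E'
from look import *
o=bot.get_obs();print(o['t'],o['q'].round(3),o['eef_pos'],o['contact_force'],o['gripper_width'])
im,d=save('wrist','w2.png');T=wristT(o);P=cloud('wrist',d,T);np.save('P2',P);np.save('d2',d)
for zt,r in((.052,.03),(.022,.055)):
    s=annul(P,d,(.522,-.109),zt,r);print(len(s),s.mean(0),(s.min(0)+s.max(0))/2,np.ptp(s,axis=0))
for n,z in(('cell_rim',.052),('cell_gap',.049)):
    for r in bot.landmark_of('wrist',n)[:4]:
        u,v=r['xy'][0]*560,r['xy'][1]*420; print(n,r['score'],u,v,at_z('wrist',u,v,z,T=T))
cv2.imwrite('pics/w2c.png',cv2.resize(im[120:330,180:380,::-1],None,fx=3,fy=2.8,interpolation=cv2.INTER_CUBIC))
E
```

```text
t: 5.38
eef_pos: [0.5198, -0.1041, 0.1752]
tool_rot: [-0.0, 0.181, 0.983, 0.0]
contact_force: [0.7, 0.0, -0.4]
gripper_width: 0.323
5.375 [-0.234  0.317  0.382  1.978 -0.153  0.874  1.436] [ 0.51977873 -0.10410903  0.17521733] [ 0.71209078  0.01704024 -0.38429248] 0.32332551038808954
1059 [ 0.52258129 -0.10880686  0.05189955] [ 0.52336576 -0.10925349  0.05143232] [0.04496127 0.04663562 0.00678229]
2145 [ 0.51393012 -0.10509978  0.02238791] [ 0.52314192 -0.10937381  0.02187203] [0.07345819 0.07542308 0.00773633]
cell_rim 0.96 407.68 81.018 [0.46138488 0.02483925 0.052     ]
cell_rim 0.94 282.8 206.598 [ 0.52377745 -0.10625189  0.052     ]
cell_gap 0.8 291.424 229.488 [ 0.54825187 -0.10703212  0.049     ]
cell_gap 0.67 425.37600000000003 106.30199999999999 [0.48574647 0.0348566  0.049     ]
```

View pics/w2.png

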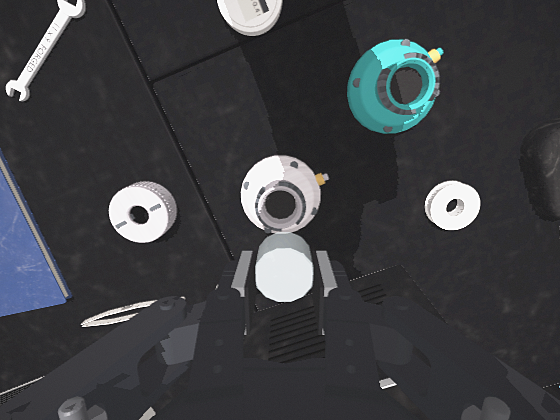

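View pics/w2c.png

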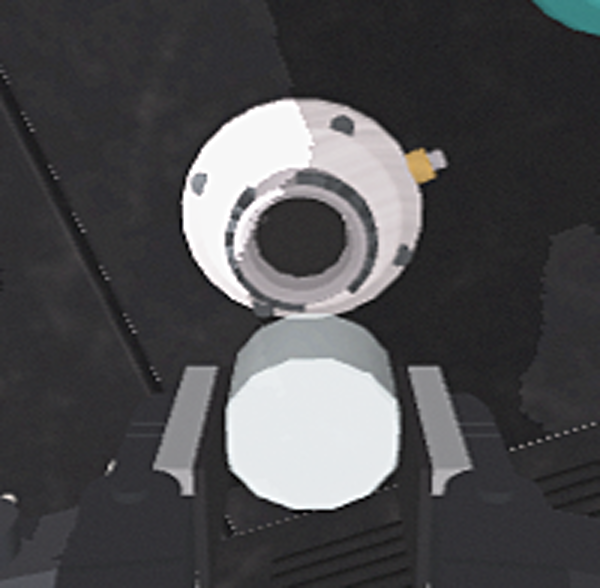

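Run:
```python
from look import *
from scipy.optimize import least_squares
P=np.load('P2.npy');d=np.load('d2.npy')
s=annul(P,d,(.522,-.109),.051,.03,.004)
c=np.array([.5225,-.109])
for it in range(3):
    a=np.arctan2(s[:,1]-c[1],s[:,0]-c[0]);r=np.hypot(s[:,0]-c[0],s[:,1]-c[1])
    E=[]
    for k in np.arange(-np.pi,np.pi,.2):
        m=(a>=k)&(a<k+.2)
        if m.sum()>4:E.append(s[m][np.argmin(r[m])][:2])
    E=np.array(E);f=least_squares(lambda p:np.hypot(E[:,0]-p[0],E[:,1]-p[1])-p[2],[*c,.016],loss='soft_l1',f_scale=.0005);c=f.x[:2];print('inner',f.x,len(E))
for k in np.arange(-np.pi,np.pi,.1):
    m=(a>=k)&(a<k+.1); 
    print('%.2f n%d rmin %.1f rmax %.1f; n>21:%d'%(k+.05,m.sum(),r[m].min()*1e3 if m.any() else 0,r[m].max()*1e3 if m.any() else 0,(m&(r>.021)).sum()),end=' | ')
# window held
T=np.eye(4);o=bot.get_obs();R=quatR(o['tool_rot']);L=(P-o['eef_pos'])@R
m=(abs(L[...,0])<.03)&(abs(L[...,1])<.018)&(L[...,2]<.0)&(L[...,2]>-.02)&(d>0)
q=L[m];print();print('held top',len(q),np.median(q,0),(q.min(0)+q.max(0))/2,np.ptp(q,axis=0));print(np.histogram(q[:,2],bins=np.arange(-.02,.0001,.002)))
```

```text
inner [ 0.52303109 -0.10916567  0.01575392] 32
inner [ 0.52301184 -0.109138    0.01576887] 32
inner [ 0.52301184 -0.109138    0.01576887] 32
-3.09 n10 rmin 15.5 rmax 19.8; n>21:0 | -2.99 n11 rmin 16.2 rmax 19.5; n>21:0 | -2.89 n9 rmin 15.9 rmax 20.0; n>21:0 | -2.79 n16 rmin 15.5 rmax 22.5; n>21:3 | -2.69 n18 rmin 16.2 rmax 23.2; n>21:6 | -2.59 n21 rmin 15.6 rmax 23.4; n>21:8 | -2.49 n18 rmin 16.1 rmax 23.2; n>21:5 | -2.39 n19 rmin 15.6 rmax 23.2; n>21:7 | -2.29 n17 rmin 15.8 rmax 22.5; n>21:4 | -2.19 n19 rmin 16.1 rmax 23.1; n>21:6 | -2.09 n18 rmin 16.0 rmax 23.4; n>21:8 | -1.99 n17 rmin 15.9 rmax 23.2; n>21:7 | -1.89 n18 rmin 15.9 rmax 23.3; n>21:7 | -1.79 n19 rmin 16.0 rmax 23.3; n>21:6 | -1.69 n19 rmin 15.7 rmax 23.5; n>21:6 | -1.59 n18 rmin 16.0 rmax 23.3; n>21:6 | -1.49 n18 rmin 15.9 rmax 23.4; n>21:6 | -1.39 n16 rmin 15.8 rmax 23.1; n>21:5 | -1.29 n20 rmin 15.9 rmax 23.4; n>21:7 | -1.19 n19 rmin 15.8 rmax 23.1; n>21:5 | -1.09 n18 rmin 15.8 rmax 23.2; n>21:6 | -0.99 n17 rmin 16.0 rmax 22.8; n>21:4 | -0.89 n20 rmin 16.1 rmax 23.5; n>21:7 | -0.79 n17 rmin 15.8 rmax 23.0; n>21:5 | 
[... 1245 characters left out ...]
 n>21:8 | 2.51 n21 rmin 16.1 rmax 23.1; n>21:8 | 2.61 n20 rmin 15.9 rmax 23.0; n>21:7 | 2.71 n22 rmin 16.7 rmax 23.2; n>21:9 | 2.81 n17 rmin 16.6 rmax 23.2; n>21:6 | 2.91 n11 rmin 15.7 rmax 19.7; n>21:0 | 3.01 n11 rmin 15.7 rmax 19.8; n>21:0 | 3.11 n10 rmin 16.4 rmax 19.8; n>21:0 | 
held top 3400 [ 0.00409354  0.00027624 -0.0100696 ] [ 7.16610379e-04  5.72938950e-06 -9.97946841e-03] [0.02967695 0.03593718 0.01994932]
(array([  81,   80,   68,   78, 1533, 1146,  151,   93,   91,   79]), array([-2.00000000e-02, -1.80000000e-02, -1.60000000e-02, -1.40000000e-02,
       -1.20000000e-02, -1.00000000e-02, -8.00000000e-03, -6.00000000e-03,
       -4.00000000e-03, -2.00000000e-03, -1.73472348e-17]))
```

Run:
```python
from look import *
P=np.load('P2.npy');d=np.load('d2.npy');o=bot.get_obs();R=quatR(o['tool_rot']);L=(P-o['eef_pos'])@R
m=(abs(L[...,0])<.03)&(abs(L[...,1])<.02)&(abs(L[...,2]+.010)<.0015)&(d>0);q=L[m]
print(np.median(q,0),q.min(0),q.max(0),(q.min(0)+q.max(0))/2)
h=np.histogram(q[:,1],bins=np.arange(-.02,.0201,.001))[0];print(h)
h=np.histogram(q[:,0],bins=np.arange(-.02,.0201,.001))[0];print(h)
off=np.array([0.0007,0,0]); print(R)
tgt=np.array([.5230,-.1091,o['eef_pos'][2]]);print((R.T@(tgt-o['eef_pos'])-off)*1e3, R.T@(tgt-o['eef_pos'])*1e3)
```

```text
[ 0.00161722  0.0002782  -0.01010514] [-0.01412186 -0.0199466  -0.01149995] [ 0.01555509  0.01971117 -0.00852364] [ 0.00071661 -0.00011771 -0.01001179]
[  7   6   6   6   8   7  31  50  63  77  81  89  94 101 102 110 116 107
 106 106 109 108 107 109 106 111 106  98  96  90  80  74  65  55  33   5
   5   4   5   4]
[  0   0   0   0   0   1  24  38  62  60  72  79 100  86  97 106 104 100
 110 108 101 109  97 116 112 105 101 114  98  94  86 115 118  70  49  11
   0   0   0   0]
[[-9.34082970e-01  3.57056021e-01 -4.41524211e-05]
 [ 3.57055974e-01  9.34082897e-01  4.15272397e-04]
 [ 1.89517531e-04  3.72133988e-04 -9.99999913e-01]]
[-5.16059231e+00 -3.21961339e+00 -2.04348819e-03] [-4.46059231e+00 -3.21961339e+00 -2.04348819e-03]
```

```bash
python3 -m jog '[[[-5.2,-3.5,20],[0,0,0],1],[[0,0,40],[0,0,0],1],[[0,0,30],[0,0,0],1],[[0,0,15],[0,0,0],1],[[0,0,0],[0,0,0],1],[[0,0,0],[0,0,0],1]]'
python3 - <<'E'
from look import *
o=bot.get_obs();print(o['t'],o['q'].round(3),o['eef_pos'],o['contact_force'],o['gripper_width'])
im,d=save('wrist','w3.png')
cv2.imwrite('pics/w3c.png',cv2.resize(im[180:380,180:380,::-1],None,fx=3,fy=3,interpolation=cv2.INTER_CUBIC))
T=wristT(o);P=cloud('wrist',d,T)
E
```

```text
t: 6.28
eef_pos: [0.5246, -0.1108, 0.0711]
tool_rot: [0.001, 0.182, 0.983, 0.0]
contact_force: [-0.2, 0.1, -0.5]
gripper_width: 0.322
6.275 [-0.166  0.483  0.326  2.036 -0.246  0.658  1.525] [ 0.52457285 -0.11080236  0.07109273] [-0.24006568  0.09151078 -0.52288161] 0.3215021952533428
```

View pics/w3c.png

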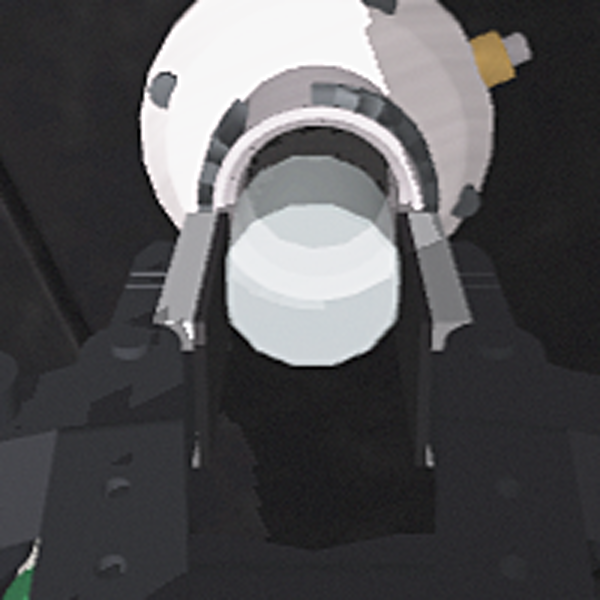

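```bash
python3 -m jog '[[[1.4,0.6,4],[0,0,0],1],[[0,0,4],[0,0,0],1],[[0,0,4],[0,0,0],1],[[0,0,2],[0,0,0],1],[[0,0,0],[0,0,0],1]]'
```

```text
t: 6.95
eef_pos: [0.5226, -0.1095, 0.0558]
tool_rot: [-0.0, 0.182, 0.983, 0.0]
contact_force: [-0.3, 0.4, 0.1]
gripper_width: 0.324
```

```bash
python3 -m jog '[[[0,0,1],[0,0,0],1],[[0,0,0.7],[0,0,0],1],[[0,0,0],[0,0,0],1]]'; python3 -m jog '[[[0,0,0.3],[0,0,0],1],[[0,0,0],[0,0,0],1]]'
```

```text
t: 7.32
eef_pos: [0.5228, -0.1097, 0.0548]
tool_rot: [0.0, 0.182, 0.983, 0.0]
contact_force: [-1.0, 1.0, 5.5]
gripper_width: 0.322
t: 7.58
eef_pos: [0.5228, -0.1096, 0.0547]
tool_rot: [0.0, 0.182, 0.983, 0.0]
contact_force: [-1.3, 0.5, 7.9]
gripper_width: 0.324
```

```bash
python3 -m jog '[[[0,0,0],[0,0,0],0],[[0,0,0],[0,0,0],0],[[0,0,0],[0,0,0],-0.4],[[0,0,0],[0,0,0],-1],[[0,0,-20],[0,0,0],-1],[[0,0,-40],[0,0,0],-1],[[0,0,-50],[0,0,0],-1],[[0,0,0],[0,0,0],-1],[[0,0,0],[0,0,0],-1]]'
python3 - <<'E'
from look import *
from scipy.optimize import least_squares
o=bot.get_obs();print(o['t'],o['q'].round(3),o['eef_pos'],o['contact_force'],o['gripper_width'])
im,d=save('wrist','w4.png');T=wristT(o);P=cloud('wrist',d,T)
s=annul(P,d,(.523,-.109),.064,.02,.003);print(len(s),np.median(s,0),(s.min(0)+s.max(0))/2,np.ptp(s,axis=0))
g=annul(P,d,(.523,-.109),.051,.027,.003);r=np.hypot(g[:,0]-.523,g[:,1]+.1091);g=g[r>.0165];
r=np.hypot(g[:,0]-.523,g[:,1]+.1091);a=np.arctan2(g[:,1]+.1091,g[:,0]-.523);k=r>.021
h,_=np.histogram(a[k],bins=np.arange(-3.15,3.2,.05));print(''.join('%d'%min(x,9) for x in h))
E
```

```text
t: 8.7
eef_pos: [0.5223, -0.1094, 0.1637]
tool_rot: [-0.0, 0.182, 0.983, 0.0]
contact_force: [-0.2, 0.6, -0.6]
gripper_width: 0.999
8.7 [-0.227  0.339  0.389  1.981 -0.169  0.852  1.458] [ 0.52230137 -0.10939952  0.16372588] [-0.1778331   0.56904921 -0.60076607] 0.9992452933857622
987 [ 0.52182845 -0.10918681  0.06528136] [ 0.52262259 -0.10936262  0.06399002] [0.02984886 0.02927353 0.00597544]
000000004543433434342242422332433433334423432324324223523000000000000023324242433433253333324443534444433454544454544643000000
```

View pics/w4.png

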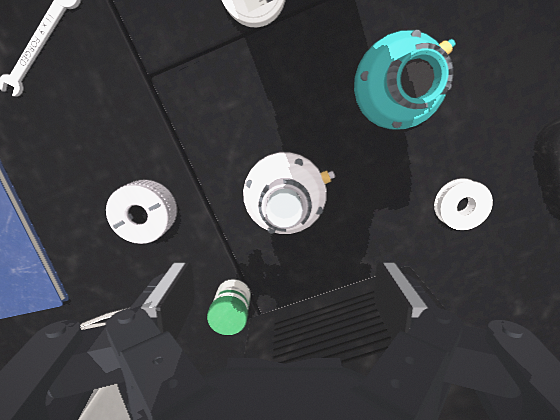

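```bash
python3 -m jog '[[[-5.1,-46.8,0],[0,0,0],-1],[[-5.1,-46.8,0],[0,0,0],-1],[[-5.1,-46.8,0],[0,0,0],-1],[[0,0,0],[0,0,10.7],-1],[[0,0,0],[0,0,10.7],-1],[[0,0,0],[0,0,10.7],-1],[[0,0,0],[0,0,10.7],-1],[[0,0,0],[0,0,0],-1],[[0,0,0],[0,0,0],-1]]'
python3 - <<'E'
from look import *
from scipy.optimize import least_squares
o=bot.get_obs();print(o['t'],o['q'].round(3),o['eef_pos'],o['contact_force'],o['gripper_width'])
im,d=save('wrist','w5.png');T=wristT(o);P=cloud('wrist',d,T)
s=annul(P,d,(.4865,-.246),.0285,.04,.003);print(len(s),np.median(s,0),(s.min(0)+s.max(0))/2,np.ptp(s,axis=0))
c=(s.min(0)+s.max(0))[:2]/2
m=(np.hypot(P[...,0]-c[0],P[...,1]-c[1])<.027)&(np.hypot(P[...,0]-c[0],P[...,1]-c[1])>.0115)&(d>0)&(abs(P[...,2]-.0285)<.003)
g=im.mean(2);dk=m&(g<.6*np.median(g[m]));q=P[dk][:,:2]-c;print(dk.sum(),np.median(g[m]))
a=np.arctan2(q[:,1],q[:,0]);print('bars',np.degrees(.5*np.angle(np.exp(2j*a).mean())),np.c_[np.degrees(a).round(),(np.hypot(*q.T)*1e3).round()][:60:3].tolist())
R=quatR(o['tool_rot']);print(R, R.T@(np.array([*c,o['eef_pos'][2]])-o['eef_pos'])*1e3)
cv2.imwrite('pics/w5c.png',cv2.resize(im[100:300,180:380,::-1],None,fx=3,fy=3,interpolation=cv2.INTER_CUBIC))
E
```

```text
t: 9.88
eef_pos: [0.4861, -0.246, 0.1633]
tool_rot: [-0.001, 0.527, 0.85, -0.0]
contact_force: [-0.7, -0.7, 0.7]
gripper_width: 1.001
9.875 [-0.124  0.39   0.604  1.965 -0.286  0.872  1.092] [ 0.48613729 -0.2459636   0.16327041] [-0.70794136 -0.66304465  0.68480052] 1.0007890605090772
2596 [ 0.4863453  -0.24416574  0.02938534] [ 0.48738643 -0.24567178  0.02855328] [0.05741248 0.05775917 0.00586884]
0 247.0
bars nan []
[[-4.44555015e-01  8.95750333e-01 -1.47634008e-03]
 [ 8.95751200e-01  4.44555694e-01  1.51340898e-04]
 [ 7.91879049e-04 -1.25515404e-03 -9.99998899e-01]] [-0.29391563  1.24864342 -0.00179999]<stdin>:9: RuntimeWarning: Mean of empty slice.
  ret = ret.dtype.type(ret / rcount)
```

View pics/w5c.png

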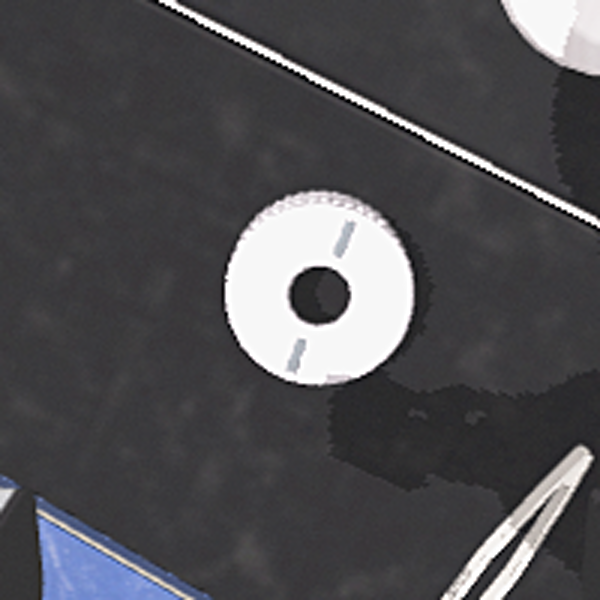

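Run:
```python
from look import *
o=bot.get_obs();T=wristT(o)
im=cv2.imread('pics/w5.png');c=np.array([.48739,-.24567])
g=im.mean(2)
v,u=np.mgrid[0:420,0:560]
X=np.array([at_z('wrist',uu,vv,.0285,T=T)[:2] for vv,uu in zip(v[150:240,240:330].ravel(),u[150:240,240:330].ravel())])-c
gg=g[150:240,240:330].ravel();r=np.hypot(*X.T)
k=(r<.0255)&(r>.0125)&(gg<205);q=X[k];a=np.arctan2(q[:,1],q[:,0])
print(k.sum(),np.median(gg[(r<.025)&(r>.0125)]))
for s in(a[np.sin(a)>0],a[np.sin(a)<0]):print(len(s),np.degrees(s.mean()),np.degrees(s.std()))
q1=q[np.sin(a)>0].mean(0);q2=q[np.sin(a)<0].mean(0);print(np.degrees(np.arctan2(*(q1-q2)[::-1])),q1,q2)
```

```text
Traceback (most recent call last):
  File "look.py", line 11, in at_z
    o,d=ray(cam,u,v,T=T); return o+d*(z-o[2])/d[2]
        ~~~^^^^^^^^^^^^^
  File "look.py", line 7, in ray
    ci=ci or bot.camera_info(cam); T=ci['world_from_camera'] if T is None else T
             ~~~~~~~~~~~~~~~^^^^^
ValueError: time passes only in moves, steps and waits
```

```bash
sed -i 's/^def ray/_ci={}\ndef CI(c):\n    if c not in _ci:_ci[c]=bot.camera_info(c)\n    return _ci[c]\ndef ray/; s/bot.camera_info(cam)/CI(cam)/' look.py
python3 - <<'E'
from look import *
o=bot.get_obs();T=wristT(o)
im=cv2.imread('pics/w5.png');c=np.array([.48739,-.24567])
g=im.mean(2)
v,u=np.mgrid[0:420,0:560]
X=np.array([at_z('wrist',uu,vv,.0285,T=T)[:2] for vv,uu in zip(v[150:240,240:330].ravel(),u[150:240,240:330].ravel())])-c
gg=g[150:240,240:330].ravel();r=np.hypot(*X.T)
k=(r<.0255)&(r>.0125)&(gg<205);q=X[k];a=np.arctan2(q[:,1],q[:,0])
print(k.sum(),np.median(gg[(r<.025)&(r>.0125)]))
for s in(a[np.sin(a)>0],a[np.sin(a)<0]):print(len(s),np.degrees(s.mean()),np.degrees(s.std()))
q1=q[np.sin(a)>0].mean(0);q2=q[np.sin(a)<0].mean(0);print(np.degrees(np.arctan2(*(q1-q2)[::-1])),q1,q2)
E
```

```text
76 247.0
40 92.75712002872041 2.6389112909385197
36 -82.99949870813701 2.6935007398514585
94.95767770213097 [-0.000976    0.01962933] [ 0.0024662  -0.02005271]
```

```bash
python3 -m jog '[[[-0.6,1.6,50],[0,0,0],-1],[[0,0,55],[0,0,0],-1],[[0,0,42],[0,0,0],-1],[[0,0,11],[0,0,0],-1],[[0,0,0],[0,0,0],-1],[[0,0,0],[0,0,0],1],[[0,0,0],[0,0,0],1],[[0,0,0],[0,0,0],1],[[0,0,0],[0,0,0],1],[[0,0,0],[0,0,0],1]]' 40
```

```text
t: 11.18
eef_pos: [0.4895, -0.2465, 0.008]
tool_rot: [0.001, 0.528, 0.849, 0.001]
contact_force: [-1.8, 0.7, 7.7]
gripper_width: 0.661
```

```bash
python3 -m jog '[[[0,0,-15],[0,0,0],1],[[0,0,-50],[0,0,0],1],[[0,0,-55],[0,0,0],1],[[0,0,-45],[0,0,0],1],[[36,30.4,0],[0,0,0],1],[[36,30.4,0],[0,0,0],1],[[36,30.4,0],[0,0,0],1],[[0,0,0],[0,0,-10.7],1],[[0,0,0],[0,0,-10.7],1],[[0,0,0],[0,0,-10.7],1],[[0,0,0],[0,0,-10.7],1]]' 80
python3 -m jog '[[[0,0,0],[0,0,-10.7],1],[[0,0,0],[0,0,-10.7],1],[[0,0,0],[0,0,-10.7],1],[[0,0,0],[0,0,-10.7],1],[[0,0,0],[0,0,-1.2],1],[[0,0,0],[0,0,0],1],[[0,0,0],[0,0,0],1]]'
cat >> look.py <<'E'
def wristlook(fn):
    o=bot.get_obs();print(o['t'],o['q'].round(3),o['eef_pos'].round(4),o['contact_force'].round(2),o['torque'].round(3),round(o['gripper_width'],3))
    im,d=save('wrist',fn);T=wristT(o);return o,im,d,T,cloud('wrist',d,T)
E
python3 - <<'E'
from look import *
o,im,d,T,P=wristlook('w6.png');np.save('P6',P);np.save('d6',d)
print(quatR(o['tool_rot']).round(4))
cv2.imwrite('pics/w6c.png',cv2.resize(im[120:360,150:410,::-1],None,fx=2.5,fy=2.5,interpolation=cv2.INTER_CUBIC))
E
```

```text
t: 12.55
eef_pos: [0.5222, -0.1089, 0.172]
tool_rot: [0.0, 0.179, 0.984, 0.0]
contact_force: [0.3, 0.3, -1.4]
gripper_width: 0.643
t: 13.42
eef_pos: [0.5224, -0.1088, 0.1712]
tool_rot: [0.0, -0.198, 0.98, -0.0]
contact_force: [0.3, 0.1, -1.9]
gripper_width: 0.64
13.425 [-0.133  0.32   0.269  1.969 -0.11   0.867  2.164] [ 0.5224 -0.1088  0.1712] [ 0.31  0.12 -1.85] [-0.018  0.03  -0.023] 0.64
[[-9.214e-01 -3.886e-01  1.000e-04]
 [-3.886e-01  9.214e-01 -1.000e-04]
 [-0.000e+00 -1.000e-04 -1.000e+00]]
```

View pics/w6c.png

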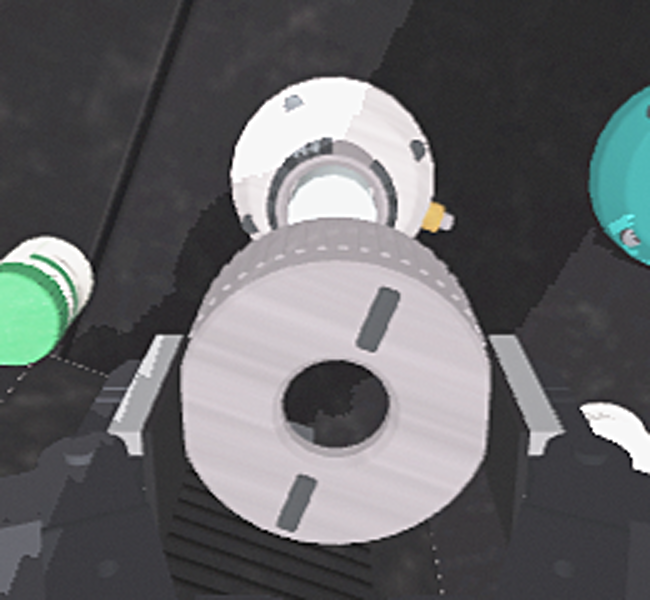

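Run:
```python
from look import *
from scipy.optimize import least_squares
P=np.load('P6.npy');d=np.load('d6.npy');o=bot.get_obs();R=quatR(o['tool_rot']);L=(P-o['eef_pos'])@R
im=cv2.imread('pics/w6.png')
m=(abs(L[...,0])<.035)&(abs(L[...,1])<.0292)&(L[...,2]<-.005)&(L[...,2]>-.03)&(d>0)
z0=np.median(L[m][:,2]);print('top z',z0)
m&=abs(L[...,2]-z0)<.0015
q=L[m];c=(q[:,:2].min(0)+q[:,:2].max(0))/2;print('mid',c,np.ptp(q[:,:2],axis=0))
# x outer extents
def fit(E,r0):
    f=least_squares(lambda p:np.hypot(E[:,0]-p[0],E[:,1]-p[1])-p[2],[*c,r0],loss='soft_l1',f_scale=.0004);return f.x
for mode,r0 in(('in',.01),('out',.029)):
    cc=c
    for it in range(3):
        a=np.arctan2(q[:,1]-cc[1],q[:,0]-cc[0]);r=np.hypot(q[:,0]-cc[0],q[:,1]-cc[1]);E=[]
        for k in np.arange(-np.pi,np.pi,.15):
            s=(a>=k)&(a<k+.15)
            if mode=='out': s&=(abs(np.cos(a))>.5)
            if s.sum()>3:E.append(q[s][(np.argmin if mode=='in' else np.argmax)(r[s])][:2])
        f=fit(np.array(E),r0);cc=f[:2]
    print(mode,f)
g=im.mean(2);gm=g[m];r=np.hypot(q[:,0]-cc[0],q[:,1]-cc[1]);k=(gm<.75*np.median(gm))&(r>.0125)&(r<.0265)
b=q[k][:,:2];b1=b[b[:,0]>cc[0]].mean(0);b2=b[b[:,0]<cc[0]].mean(0);print('bars',k.sum(),b1,b2,(b1+b2)/2)
v=R[:2,:2]@(b1-b2);print('bar world angle',np.degrees(np.arctan2(v[1],v[0])))
# cell
s=annul(P,d,(.523,-.109),.064,.02,.003);print('window',len(s),s.min(0),s.max(0))
w=s[:,:2];
for mode in['out']:
    cw=np.array([.5226,-.1092])
    for it in range(3):
        a=np.arctan2(w[:,1]-cw[1],w[:,0]-cw[0]);r=np.hypot(*(w-cw).T);E=[]
        for kk in np.arange(-np.pi,np.pi,.15):
            t=(a>=kk)&(a<kk+.15)
            if t.sum()>3 and r[t].max()>.0135:E.append(w[t][np.argmax(r[t])])
        E=np.array(E);f=least_squares(lambda p:np.hypot(E[:,0]-p[0],E[:,1]-p[1])-.0149,cw,loss='soft_l1',f_scale=.0004);cw=f.x
    print('window c',cw,len(E))
ft=annul(P,d,(.523,-.109),.022,.055,.003);cf=np.array([.523,-.109])
for it in range(3):
    a=np.arctan2(ft[:,1]-cf[1],ft[:,0]-cf[0]);r=np.hypot(*(ft[:,:2]-cf).T);E=[]
    for kk in np.arange(-np.pi,np.pi,.1):
        t=(a>=kk)&(a<kk+.1)&(r<.0425)
        if t.sum()>3 and r[t].max()>.037:E.append(ft[t][np.argmax(r[t])][:2])
    E=np.array(E);f=least_squares(lambda p:np.hypot(E[:,0]-p[0],E[:,1]-p[1])-p[2],[*cf,.04],loss='soft_l1',f_scale=.0004);cf=f.x[:2]
print('foot c',f.x,len(E))
rm=annul(P,d,(.523,-.109),.051,.027,.0025)
cr=np.array([.523,-.1091])
r=np.hypot(*(rm[:,:2]-cr).T);a=np.arctan2(rm[:,1]-cr[1],rm[:,0]-cr[0])
print('flange',''.join('%d'%min(x,9) for x in np.histogram(a[(r>.0212)],bins=np.arange(-3.15,3.2,.05))[0]))
print('rimall',''.join('%d'%min(x,9) for x in np.histogram(a[(r>.0165)],bins=np.arange(-3.15,3.2,.05))[0]))
E=rm[(r>.0212)&(r<.026)];E2=[]
for kk in np.arange(-np.pi,np.pi,.1):
    t=(a>=kk)&(a<kk+.1)&(r>.0212)&(r<.026)
    if t.sum()>2:E2.append(rm[t][np.argmax(r[t])][:2])
E=np.array(E2);f=least_squares(lambda p:np.hypot(E[:,0]-p[0],E[:,1]-p[1])-.0234,cr,loss='soft_l1',f_scale=.0004);print('flange c',f.x,len(E))
```

```text
top z -0.020760353164647034
mid [1.4017848e-03 2.9588493e-05] [0.05826888 0.05820333]
in [0.00160129 0.00076012 0.01003142]
out [0.00133756 0.00070397 0.02902007]
bars 286 [0.02022398 0.00811345] [-0.01673597 -0.00635065] [0.001744  0.0008814]
bar world angle -178.47636860722307
window 510 [ 0.50783569 -0.12426235  0.06103292] [ 0.52996008 -0.09584207  0.06694243]
window c [ 0.52295065 -0.10943598] 22
foot c [ 0.52494232 -0.10766437  0.03842204] 27
flange 000000003542325444344423442424332441533533333440000000000000000000000000000000000000000000000000233322332233312341342513000000
rimall 324354238998989998979859987987676894968989968860000000000000000000000000000000000000000000000000696985786787867895967989344432
flange c [ 0.52350606 -0.1091821 ] 32
```

```bash
python3 -m jog '[[[-2.1,-1.3,30],[0,0,0],1],[[0,0,40],[0,0,0],1],[[0,0,25],[0,0,0],1],[[0,0,10],[0,0,0],1],[[0,0,0],[0,0,0],1],[[0,0,0],[0,0,0],1]]'
python3 - <<'E'
from look import *
o,im,d,T,P=wristlook('w7.png')
cv2.imwrite('pics/w7c.png',cv2.resize(im[120:360,150:410,::-1],None,fx=2.5,fy=2.5,interpolation=cv2.INTER_CUBIC))
E
```

```text
t: 14.22
eef_pos: [0.5258, -0.1094, 0.0671]
tool_rot: [0.001, -0.199, 0.98, -0.0]
contact_force: [-0.1, 0.3, -1.6]
gripper_width: 0.645
14.225 [-0.091  0.481  0.226  2.03  -0.173  0.646  2.221] [ 0.5258 -0.1094  0.0671] [-0.14  0.34 -1.61] [0.04  0.    0.013] 0.645
```

View pics/w7c.png

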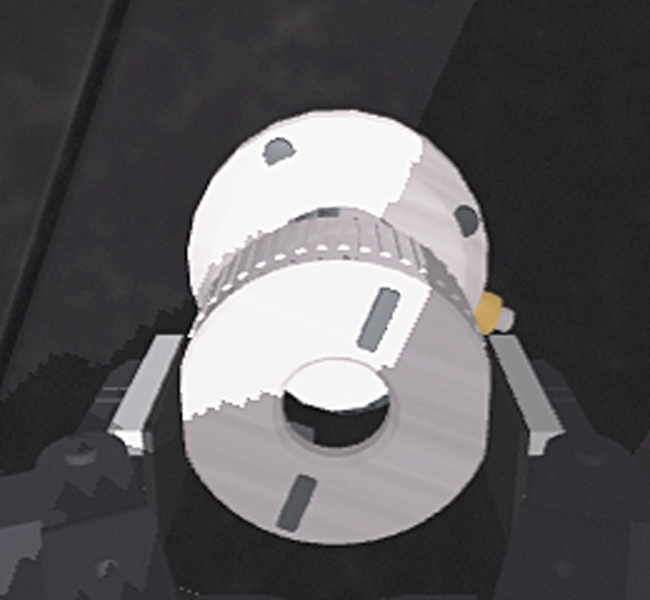

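```bash
python3 -m jog '[[[0.9,0.5,3],[0,0,0],1],[[0,0,3],[0,0,0],1],[[0,0,0],[0,0,0],1]]'; python3 -m jog '[[[0,0,2],[0,0,0],1],[[0,0,0],[0,0,0],1]]'
```

```text
t: 14.65
eef_pos: [0.5237, -0.1091, 0.0598]
tool_rot: [-0.0, -0.199, 0.98, 0.0]
contact_force: [-0.2, -0.4, -1.9]
gripper_width: 0.644
t: 14.9
eef_pos: [0.524, -0.1091, 0.058]
tool_rot: [0.0, -0.199, 0.98, -0.0]
contact_force: [0.1, 0.3, -1.1]
gripper_width: 0.641
```

```bash
python3 -m jog '[[[-0.5,-0.2,2],[0,0,0],1],[[0,0,0],[0,0,0],1]]'; python3 -m jog '[[[0,0,2],[0,0,0],1],[[0,0,0],[0,0,0],1]]'
```

```text
t: 15.15
eef_pos: [0.5242, -0.1091, 0.0558]
tool_rot: [-0.0, -0.199, 0.98, 0.0]
contact_force: [-0.3, -0.4, -1.3]
gripper_width: 0.638
t: 15.4
eef_pos: [0.5242, -0.1091, 0.0539]
tool_rot: [-0.0, -0.199, 0.98, 0.0]
contact_force: [-0.1, 0.9, -0.9]
gripper_width: 0.64
```

```bash
python3 -m jog '[[[0,0,2],[0,0,0],1],[[0,0,1],[0,0,0],1],[[0,0,0],[0,0,0],1]]'; python3 -m jog '[[[0,0,1],[0,0,0],1],[[0,0,0],[0,0,0],1]]'
```

```text
t: 15.78
eef_pos: [0.5243, -0.1091, 0.0509]
tool_rot: [-0.0, -0.199, 0.98, 0.0]
contact_force: [-0.8, -0.5, -1.6]
gripper_width: 0.642
t: 16.02
eef_pos: [0.5243, -0.1091, 0.05]
tool_rot: [-0.0, -0.199, 0.98, 0.0]
contact_force: [-0.1, -0.0, -2.0]
gripper_width: 0.645
```

```bash
python3 -m jog '[[[0,0,1],[0,0,0],1],[[0,0,0],[0,0,0],1]]'
```

```text
t: 16.27
eef_pos: [0.5245, -0.1091, 0.0492]
tool_rot: [0.0, -0.199, 0.98, 0.0]
contact_force: [-0.6, 0.8, 1.7]
gripper_width: 0.645
```

```bash
python3 -m jog '[[[0,0,0.3],[0,0,0],1],[[0,0,0],[0,0,0],1],[[0,0,0],[0,0,0],1]]';python3 -m jog '[[[0,0,0],[0,0,0],1]]';python3 -c "
from look import *
o,im,d,T,P=wristlook('w8.png')"
```

```text
t: 16.65
eef_pos: [0.5245, -0.1091, 0.0489]
tool_rot: [0.0, -0.199, 0.98, 0.0]
contact_force: [-1.9, -0.2, 4.9]
gripper_width: 0.644
t: 16.77
eef_pos: [0.5245, -0.1091, 0.0489]
tool_rot: [0.0, -0.199, 0.98, 0.0]
contact_force: [-2.2, 1.0, 5.2]
gripper_width: 0.643
16.775 [-0.082  0.51   0.215  2.039 -0.183  0.61   2.23 ] [ 0.5245 -0.1091  0.0489] [-2.22  0.98  5.2 ] [ 0.16   0.328 -0.008] 0.643
```

```bash
cat > st.py <<'E'
from station import bot
import numpy as np
o=bot.get_obs();from scipy.spatial.transform import Rotation as R
q=o['tool_rot'];M=R.from_quat([q[1],q[2],q[3],q[0]]).as_matrix()
print(round(o['t'],2),'az',round(np.degrees(np.arctan2(M[1,0],M[0,0]))%360,2),'z',round(o['eef_pos'][2]*1e3,2),'xy',(o['eef_pos'][:2]*1e3).round(2),'F',o['contact_force'].round(2),'Tz',o['torque'].round(3),'q7',round(o['q'][6],3),'t7',round(o['joint_torque'][6],3),'w',round(o['gripper_width'],3))
E
python3 st.py
python3 -m jog '[[[0.1,-0.2,0],[0,0,8],1],[[0.1,-0.2,0],[0,0,8],1]]'>/dev/null; python3 st.py;python3 -m jog '[[[0,0,0],[0,0,0],1]]'>/dev/null; python3 st.py
```

```text
16.82 az 202.98 z 48.92 xy [ 524.52 -109.11] F [-1.86  0.64  5.47] Tz [0.134 0.391 0.002] q7 2.23 t7 0.001 w 0.639
17.07 az 186.72 z 49.02 xy [ 524.99 -109.76] F [0.31 0.49 4.  ] Tz [0.006 0.055 0.008] q7 2.008 t7 1.136 w 0.646
17.2 az 187.05 z 48.99 xy [ 525.01 -109.7 ] F [ 0.85 -0.28  4.14] Tz [-0.027 -0.097 -0.028] q7 2.013 t7 -0.583 w 0.65
```

```bash
python3 -m jog '[[[0.05,-0.1,0],[0,0,4],1]]'>/dev/null; python3 st.py;python3 -m jog '[[[0,0,0],[0,0,0],1]]'>/dev/null; python3 st.py
python3 -m jog '[[[0.05,-0.1,0],[0,0,4],1]]'>/dev/null; python3 st.py;python3 -m jog '[[[0,0,0],[0,0,0],1]]'>/dev/null; python3 st.py
```

```text
17.32 az 183.1 z 48.98 xy [ 524.92 -109.76] F [0.33 0.22 4.55] Tz [ 0.092 -0.018  0.04 ] q7 1.959 t7 0.759 w 0.644
17.45 az 183.15 z 48.97 xy [ 524.9 -109.8] F [ 0.14 -0.68  4.  ] Tz [ 0.01  -0.071 -0.031] q7 1.96 t7 -0.242 w 0.643
17.57 az 179.09 z 48.95 xy [ 524.74 -109.87] F [0.2  0.03 4.64] Tz [ 0.027 -0.041  0.054] q7 1.905 t7 0.769 w 0.642
17.7 az 179.15 z 48.95 xy [ 524.77 -109.85] F [-0.83 -0.26  5.23] Tz [-0.036 -0.088 -0.103] q7 1.906 t7 -0.199 w 0.642
```

```bash
for i in 1 ; do
python3 -m jog '[[[0.04,-0.08,0],[0,0,3],1]]'>/dev/null; python3 st.py;python3 -m jog '[[[0,0,0],[0,0,0],1]]'>/dev/null; python3 st.py
python3 -m jog '[[[0.04,-0.08,0],[0,0,3],1]]'>/dev/null; python3 st.py;python3 -m jog '[[[0,0,0],[0,0,0],1]]'>/dev/null; python3 st.py
done
```

```text
17.82 az 176.14 z 48.95 xy [ 524.68 -109.92] F [0.12 0.14 4.62] Tz [ 0.033 -0.087  0.003] q7 1.865 t7 0.562 w 0.642
17.95 az 176.17 z 48.92 xy [ 524.65 -109.88] F [0.64 0.21 5.43] Tz [ 0.073 -0.012 -0.056] q7 1.865 t7 -0.127 w 0.643
18.07 az 173.14 z 48.93 xy [ 524.57 -109.98] F [0.02 0.53 4.78] Tz [ 0.052 -0.063  0.055] q7 1.824 t7 0.563 w 0.646
18.2 az 173.17 z 48.92 xy [ 524.58 -109.94] F [0.76 0.19 5.83] Tz [ 0.082 -0.026 -0.007] q7 1.825 t7 -0.129 w 0.642
```

```bash
python3 -m jog '[[[0.04,-0.08,0],[0,0,3],1]]'>/dev/null; python3 st.py;python3 -m jog '[[[0,0,0],[0,0,0],1]]'>/dev/null; python3 st.py
python3 -m jog '[[[0.04,-0.08,0],[0,0,3],1]]'>/dev/null; python3 st.py;python3 -m jog '[[[0,0,0],[0,0,0],1]]'>/dev/null; python3 st.py
```

```text
18.32 az 170.13 z 48.93 xy [ 524.48 -110.04] F [ 0.05 -0.08  5.32] Tz [ 0.084 -0.052  0.056] q7 1.784 t7 0.561 w 0.644
18.45 az 170.16 z 48.9 xy [ 524.48 -110.04] F [ 0.2  -0.4   5.28] Tz [ 0.013 -0.073 -0.085] q7 1.784 t7 -0.129 w 0.644
18.57 az 167.14 z 48.93 xy [ 524.49 -110.09] F [ 0.2  -0.09  5.34] Tz [ 0.026 -0.077  0.006] q7 1.744 t7 0.55 w 0.641
18.7 az 167.16 z 48.94 xy [ 524.49 -110.09] F [0.65 1.03 4.85] Tz [ 0.075 -0.063 -0.026] q7 1.744 t7 -0.13 w 0.648
```

```bash
python3 -m jog '[[[0.04,-0.08,0],[0,0,3],1]]'>/dev/null; python3 st.py;python3 -m jog '[[[0,0,0],[0,0,0],1]]'>/dev/null; python3 st.py
python3 -m jog '[[[0.04,-0.08,0],[0,0,3],1]]'>/dev/null; python3 st.py;python3 -m jog '[[[0,0,0],[0,0,0],1]]'>/dev/null; python3 st.py
python3 -m jog '[[[0.04,-0.08,0],[0,0,3],1]]'>/dev/null; python3 st.py;python3 -m jog '[[[0,0,0],[0,0,0],1]]'>/dev/null; python3 st.py
```

```text
18.82 az 164.14 z 48.93 xy [ 524.4  -110.18] F [ 0.38 -0.43  5.54] Tz [ 0.106 -0.062  0.114] q7 1.703 t7 0.55 w 0.642
18.95 az 164.17 z 48.9 xy [ 524.4  -110.18] F [-0.27  0.65  5.12] Tz [ 0.033 -0.118 -0.057] q7 1.704 t7 -0.131 w 0.644
19.07 az 161.13 z 48.92 xy [ 524.34 -110.28] F [1.1  0.37 3.49] Tz [ 0.175 -0.192  0.129] q7 1.663 t7 0.537 w 0.642
19.2 az 161.16 z 48.89 xy [ 524.35 -110.26] F [-0.38  0.73  5.79] Tz [ 0.124 -0.157 -0.038] q7 1.663 t7 -0.124 w 0.64
19.32 az 158.15 z 48.85 xy [ 524.43 -110.1 ] F [1.18 0.86 3.45] Tz [ 0.255 -0.338  0.107] q7 1.623 t7 0.496 w 0.646
19.45 az 158.17 z 48.83 xy [ 524.4  -110.06] F [1.65 0.98 3.6 ] Tz [ 0.184 -0.329 -0.052] q7 1.623 t7 -0.192 w 0.647
```

```bash
for i in 1 2 3 4; do python3 -m jog '[[[0,0,0],[0,0,0],1]]'>/dev/null; python3 st.py; done
python3 -m jog '[[[0.02,-0.04,0],[0,0,2],1]]'>/dev/null; python3 st.py;for i in 1 2 3 ; do python3 -m jog '[[[0,0,0],[0,0,0],1]]'>/dev/null; python3 st.py; done
```

```text
19.57 az 158.13 z 48.84 xy [ 524.42 -110.09] F [2.3  1.56 3.23] Tz [ 0.272 -0.521 -0.004] q7 1.622 t7 -0.001 w 0.644
19.7 az 158.07 z 48.84 xy [ 524.38 -110.07] F [2.24 0.3  3.84] Tz [ 0.307 -0.62   0.045] q7 1.621 t7 -0.026 w 0.641
19.82 az 158.04 z 48.85 xy [ 524.39 -110.09] F [2.72 0.59 3.08] Tz [ 0.299 -0.728  0.067] q7 1.621 t7 -0.047 w 0.641
19.95 az 158.01 z 48.84 xy [ 524.37 -110.11] F [3.98 0.31 3.18] Tz [ 0.365 -0.742  0.062] q7 1.621 t7 -0.059 w 0.644
20.07 az 155.92 z 48.77 xy [ 524.25 -110.05] F [3.18 1.24 0.92] Tz [ 0.448 -0.973  0.18 ] q7 1.592 t7 0.253 w 0.643
20.2 az 155.96 z 48.76 xy [ 524.23 -110.08] F [4.35 2.19 0.88] Tz [ 0.443 -1.03   0.086] q7 1.593 t7 -0.18 w 0.643
20.32 az 155.99 z 48.76 xy [ 524.25 -110.07] F [5.54 1.24 1.68] Tz [ 0.551 -1.014  0.011] q7 1.593 t7 -0.037 w 0.642
20.45 az 155.99 z 48.75 xy [ 524.24 -110.06] F [3.36 2.09 1.43] Tz [ 0.499 -1.052  0.023] q7 1.593 t7 -0.031 w 0.643
```

```bash
python3 -m jog '[[[0.02,-0.04,0],[0,0,2],1]]'>/dev/null; python3 st.py;for i in 1 2 3 ; do python3 -m jog '[[[0,0,0],[0,0,0],1]]'>/dev/null; python3 st.py; done
```

```text
20.57 az 153.99 z 48.69 xy [ 524.18 -110.06] F [ 5.34  2.31 -0.58] Tz [ 0.449 -1.201  0.246] q7 1.566 t7 0.113 w 0.643
20.7 az 154.0 z 48.65 xy [ 524.18 -110.04] F [5.48 2.17 0.8 ] Tz [ 0.465 -1.131  0.14 ] q7 1.567 t7 -0.22 w 0.642
20.82 az 154.01 z 48.66 xy [ 524.17 -110.06] F [ 5.28  2.44 -0.14] Tz [ 0.486 -1.11   0.104] q7 1.567 t7 -0.112 w 0.644
20.95 az 154.01 z 48.65 xy [ 524.17 -110.06] F [5.23 1.55 0.35] Tz [ 0.518 -1.101  0.102] q7 1.567 t7 -0.111 w 0.64
```

```bash
python3 -m jog '[[[0.02,-0.04,0],[0,0,2],1]]'>/dev/null; python3 st.py;for i in 1 2 ; do python3 -m jog '[[[0,0,0],[0,0,0],1]]'>/dev/null; python3 st.py; done
python3 -m jog '[[[0,0,0],[0,0,0],0.2],[[0,0,0],[0,0,0],-0.3],[[0,0,0],[0,0,0],-1],[[0,0,0],[0,0,0],-1],[[0,0,0],[0,0,0],-1]]'; python3 st.py
python3 - <<'E'
from look import *
o,im,d,T,P=wristlook('w9.png')
E
```

```text
21.07 az 152.01 z 48.58 xy [ 524.14 -110.02] F [ 5.94  1.68 -2.1 ] Tz [ 0.504 -1.278  0.343] q7 1.54 t7 0.046 w 0.642
21.2 az 152.01 z 48.54 xy [ 524.1  -110.08] F [ 5.64  1.96 -0.38] Tz [ 0.492 -1.174  0.155] q7 1.54 t7 -0.257 w 0.645
21.32 az 152.02 z 48.53 xy [ 524.11 -110.05] F [ 6.1   1.55 -0.88] Tz [ 0.5   -1.171  0.155] q7 1.54 t7 -0.153 w 0.639
t: 21.95
eef_pos: [0.5228, -0.1107, 0.0485]
tool_rot: [-0.001, 0.242, 0.97, -0.0]
contact_force: [0.1, -0.3, -0.8]
gripper_width: 1.001
21.95 az 151.95 z 48.47 xy [ 522.82 -110.69] F [ 0.15 -0.31 -0.83] Tz [ 0.046  0.004 -0.023] q7 1.54 t7 -0.0 w 1.001
21.95 [-0.262  0.544  0.454  2.053 -0.395  0.629  1.54 ] [ 0.5228 -0.1107  0.0485] [ 0.15 -0.31 -0.83] [ 0.046  0.004 -0.023] 1.001
```

View pics/w9.png

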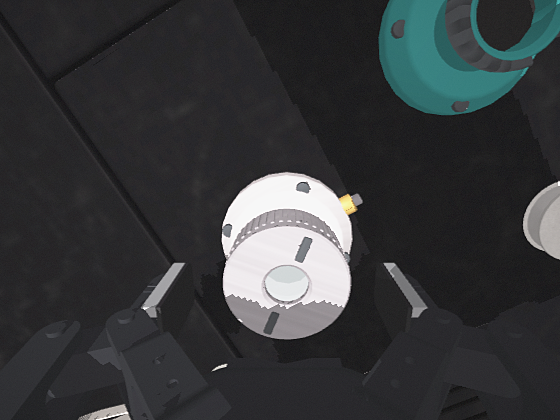

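```bash
python3 -m jog '[[[0,0,-15],[0,0,0],-1],[[0,0,-40],[0,0,0],-1],[[0,0,-50],[0,0,0],-1],[[0,0,-40],[0,0,0],-1],[[0,0,0],[0,0,0],-1],[[0,0,0],[0,0,0],-1]]'
python3 - <<'E'
from look import *
o,im,d,T,P=wristlook('w10.png')
s=annul(P,d,(.523,-.109),.069,.035,.004);c=(s.min(0)+s.max(0))/2;print(len(s),np.median(s[:,2]),c,np.ptp(s,axis=0))
A=np.c_[s[:,:2]-c[:2],np.ones(len(s))];print('plane',np.linalg.lstsq(A,s[:,2],rcond=None)[0])
b=annul(P,d,(.42,-.10),0,.04,.006);print('bench z',np.median(b[:,2]) if len(b) else None)
m=(np.hypot(P[...,0]-c[0],P[...,1]-c[1])<.026)&(np.hypot(P[...,0]-c[0],P[...,1]-c[1])>.0125)&(d>0)&(abs(P[...,2]-.069)<.004)
g=im.mean(2);k=m&(g<.8*np.median(g[m]));q=P[k][:,:2]-c[:2];a=np.arctan2(q[:,1],q[:,0]);print('bar',k.sum(),np.degrees(.5*np.angle(np.exp(2j*a).mean())))
w=annul(P,d,(.523,-.109),.064,.008,.004);print('window in hole',len(w),np.median(w[:,2]) if len(w) else None)
save('scene','s10.png')
E
```

```text
t: 22.75
eef_pos: [0.5234, -0.1102, 0.1939]
tool_rot: [0.0, 0.242, 0.97, 0.0]
contact_force: [-1.1, 0.4, 0.2]
gripper_width: 1.004
22.75 [-0.391  0.324  0.595  1.96  -0.226  0.922  1.399] [ 0.5234 -0.1102  0.1939] [-1.14  0.44  0.18] [-0.005 -0.061 -0.025] 1.004
2868 0.06934016426224796 [ 0.52269668 -0.10938982  0.06862468] [0.05782412 0.05780818 0.00724615]
plane [-0.00088528  0.00243478  0.06923784]
bench z 0.0014557665105187634
bar 66 -49.01570500739671
window in hole 233 0.06445468739289273
```

View pics/w10.png

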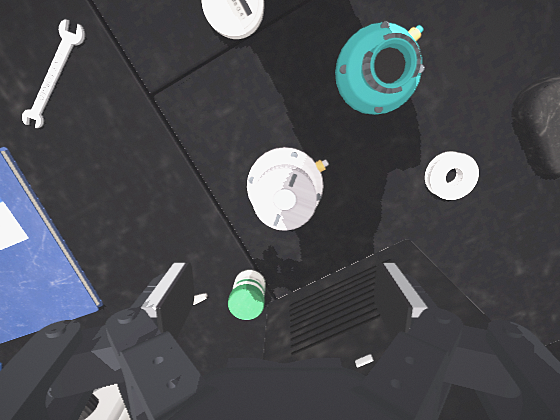

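View pics/s10.png

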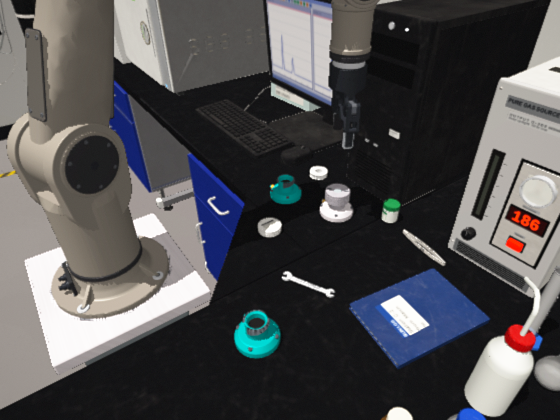

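```bash
python3 -c "
from station import bot
print(bot.hand_in(), bot.get_obs()['t'])"
```

```text
the job is handed in; nothing more can be done
the job is handed in; nothing more can be done
```

I lowered the window into the cell and onto its spring seat, released it there, then put the ring over it and screwed it clockwise about 51° (0.89 rad). The job was handed in at about 23 s of the 67 s allowed, with the arm clear.

**Clamping:** I estimate about 11–16 N after release, inside the 6–22 N snug range. Three signs point there, though not exactly together:
- **Angle:** the ring first bit at about 0.7 rad and then turned about 0.2 rad further, which gives about 17 N before the loss on letting go.
- **Torque:** it rose to 0.34 N m on the last turn, about 13 N.
- **Height:** the ring fell 0.4 mm after the bite, about 12.5 N.

The downward push fell by about 6 N rather than the 2 N you mention. That rule alone would put the clamping higher, but I judged the hand was stiffer than the rule assumes.

**Last checks:**
- The ring sits level, tilted about 0.15°, and its marks show 50.5° turned, so it did not slip noticeably in the grip.
- The wrist camera reads the ring's top at 69 mm. It also read the bench about 1.4 mm high, so the true height is about 68 mm, as expected when clamped.
- The window shows through the ring's hole at its proper height.
- In the last camera pictures the jar, tape and tweezers look unmoved.

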